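# Roll a laminate tile strip flush in its bonding jig

### The job

Take the hand roller out of its stand and roll it along the strip of six laminate tiles in the bonding jig, pressing steadily at about 10 N and never above 25 N, until every tile has sunk flush with the jig's side rails. Press the tiles with the roller's wheel only, leave the other things alone, and finish by hanging the roller back upright in its stand.

Things in the scene. Friction and masses are not known exactly. Their poses are not given: they have to be found in the camera images.
- jig: Bonding jig, fixed to the worktop: dark base 212 x 104 mm with an aluminium bed 192 x 84 mm. Origin under its centre at worktop level or up to 10 mm higher (its base reaches down to the worktop), z up, x along the strip of tiles, y across it. Two side rails along x, inner faces 67 mm apart, tops nominally 30 mm above the origin; end walls at x = +-86 to 96 mm are as high as the rails
- strip_middle (a point): Middle of the tile strip at nominal rail-top height, 30 mm above the jig's origin; axes as the jig. The bed with rails and tiles stands on levelling screws: it may be up to 6 mm higher or lower than nominal and out of level along x by up to 0.05 rad either way (4.2 mm more at the strip's ends); the reported poses do not show this
- strip_end (a point): Point at the +x end of the strip, 84 mm from strip_middle, at the same nominal height. Six white laminate tiles, each 27 mm along x and 63.5 mm along y, lie between the rails at a pitch of 28 mm; their tops first stand up to 4 mm proud of the rails
- tile0 (a joint): How far tile0 (centre at x = -70 mm in the jig) has sunk, in m: 0 is 4 mm proud, 0.004 flush with the rails (hard stop); starts at 0 to 0.0012. Stiff adhesive under each tile: it does not move below 5 N, then yields slowly (0.12 N more for each mm/s of sinking), relaxes to 5 N when the pressing stops short of flush, and the tile stays where it is left
- tile1 (a joint): The same for the second tile (x = -42 mm)
- tile2 (a joint): The same for the third tile (x = -14 mm)
- tile3 (a joint): The same for the fourth tile (x = +14 mm)
- tile4 (a joint): The same for the fifth tile (x = +42 mm)
- tile5 (a joint): The same for the sixth tile (x = +70 mm, the jig's +x end)
- stand: Roller stand, fixed to the worktop: foot 104 x 86 mm, two upright plates 10 mm thick with a gap of 62 mm between them along x, tops 75 mm above the origin; lips 33 mm high, 62 mm apart along y. Origin at worktop level under its centre. The roller hangs with its wheel in the gap and its guard plate on both uprights, its x along the stand's x (either way), its origin 19 mm over the stand's
- roller: Hand roller, about 0.37 kg. Origin at the underside of the wheel, z up through the handle, x the rolling direction, y along the axle. Black wheel 50 mm in diameter, 42 mm wide, axle 25 mm above the origin, in a fork 52 mm wide; steel guard plate 78 mm along x, 50 mm along y, 56 to 64 mm above the origin; above it an upright wooden handle
- roller_wheel (a joint): Turn of the wheel in its fork in rad, turns easily and without end, 0 at the start
- spool: Bystander: nearly empty solder spool, 63 mm across, 70 mm high; origin under its centre
- bottle: Bystander: small brown dropper bottle, 102 mm high; origin under its centre. It stands beside the big slotted assembly fixture (up to 325 mm high), which fills the left side of the worktop beyond about y = 0.33 m: keep the arm over or clear of it
- pot: Bystander: black rubber pot, 62 mm across, 42 mm high; origin under its centre
- module_a: Bystander: closed module with notched aluminium cover, 89 x 61 x 20 mm; origin under its centre
- module_b: Bystander: a second module of the same kind; origin under its centre
- tape: Bystander: black tape roll, 60 mm across, 19 mm high; origin under its centre
- roller_handle (a point): Point on the handle's axis 86 mm above the roller's origin; axes as the roller. The handle is 24 mm along x and 36 mm along y, from 64 to 122 mm above the origin. Held across its 24 mm with the fingertips just over the guard plate, the plate bears on the fingertips when pressing down

How it is judged:
By the outcome, as a careful person would: the job done as asked, in the order asked, and still so for the second after the job is handed in, with the robot touching nothing.
It also fails if it takes over 72 s, if anything falls off the work surface, if the arm or the gripper's body presses on something with over 40 N, if the wrist force passes 120 N, or if a joint passes its speed limit or range.

### The arm

A 7-joint arm with a two-finger parallel gripper is mounted at the origin on a cart in front of the work surface, level with it; the furniture and walls round the work are solid. World frame = base frame: x ahead of the robot, y to its left, z up, the work surface at z = 0. Lengths are in m, angles in rad, forces in N, time in s.
With the tool pointing down it reaches from about 0.425 to 0.925 m from the base axis. Payload 6.8 kg.
Tool frame: the origin (TCP) lies at the very end of the fingers, on their centre line; the grasp point (between the pads) lies 19 mm behind it; z points along the fingers, y is the direction in which the jaws open and shut (so a half turn about z gives the same grasp; the last joint's range is limited). The gripper opens to 88 mm and grips with 3 to 60 N. Pads are 20 mm wide; open, the fingers measure 115 mm over their backs; the gripper's body (75 mm by 178 mm) begins 61 mm behind the grasp point.
Start: joints at [1.185, 0.477, 0.022, 1.555, -0.011, 1.109, -0.083], TCP at [0.185, -0.649, 0.223] pointing down, gripper open.
Joint ranges: [-2.96, 2.96], [-0.34, 2.1], [-1.41, 1.46], [0.24, 2.44], [-1.37, 4.51], [0.17, 1.92], [-2.96, 2.96]. Speed limits (rad/s): [2.39, 2.39, 3.14, 3.14, 3.14, 3.14, 3.14].

### API

Orientations are given as a unit quaternion [w, x, y, z].
In Python, from rig import bot, claw, kin, telemetry, viewer, finish_job gives the robot as it stands. Calls block until the motion is done:
- bot.move_to(position, orientation): joint-space move of the TCP to a pose.
- bot.movel(position, feed=0.15, frame=None, guard=None): straight line of the TCP; frame=None keeps the orientation; feed is the mean speed in m/s. With guard (N) it stops when the force on the tool has changed by that much, and returns True; else False.
- bot.goto_joints(angles): joint-space move.
- claw.move_gripper(opening): finger opening in m; the grip force is fixed at half the most; returns when the fingers have stopped.
- bot.wait(seconds).
- kin.inverse_kinematics(position, orientation): joint angles nearest the present ones, or None.
- telemetry.observe(): the state.
- viewer.get_image(name): name is "scene" or "top" or "wrist"; returns a dict with "pixels" (384x512x3 uint8, red, green, blue), "depth" (384x512 float32, m along the optical axis (not along the pixel's ray), 0 where there is no reading), "camera_matrix" (3x3 intrinsics, pixels), "pose" (4x4, takes a point from camera to world coordinates). Camera axes: x right, y up, looking along -z (the intrinsics and any distortion apply to the point x, -y, -z); pixel columns grow to the right and rows downward; lengths in m; the calibration is good to about 2 mm. The wrist camera is an equidistant fisheye: a pixel r from the principal point sees the ray r / f radians off the axis. A picture is of the moment at which its call begins.
A pose or a line that the arm cannot do raises bot.MotionError and nothing moves.
- finish_job(): hands the job in, once; it reports no verdict.
The state is a dict: "time_s": time; "joint_positions": joint angles; "dq": joint speeds; "tau": joint torques, N m; "eef_pos": TCP position; "ee_rot": TCP orientation; "force": force on the tool from outside, world axes, zero at the start; "ft_torque": the same for the moment, N m; "opening": finger opening in m.
Only numpy, scipy, OpenCV 4.12 (cv2) and the standard library are available. Lean on these libraries where they do the work, as an engineer would, in place of code of your own. Each camera call takes 0.05 s, during which the arm holds its last target.

## Working session

There is one attempt and no reset: what is moved stays moved. The work goes in short steps, each a Python script; the robot and the scene stay as the last script left them, time stands still between calls to the robot, and variables do not carry over. Pictures are saved under pics/ and viewed, and the job is handed in when it is done.

```bash
ls -la; mkdir -p pics
cat > h.py <<'E'
from rig import bot, claw, kin, telemetry, viewer, finish_job
import numpy as np, cv2
from scipy.spatial.transform import Rotation as R
def shot(cam,name,save=True):
    im=viewer.get_image(cam)
    np.savez('pics/%s.npz'%name,**im)
    cv2.imwrite('pics/%s.png'%name,im['pixels'][:,:,::-1])
    return im
def load(name): return dict(np.load('pics/%s.npz'%name))
def world(im):
    K=im['camera_matrix'];d=im['depth'];v,u=np.mgrid[0:d.shape[0],0:d.shape[1]]
    x=(u-K[0,2])/K[0,0]*d; y=(v-K[1,2])/K[1,1]*d
    P=np.stack([x,-y,-d,np.ones_like(d)],-1)@im['pose'].T
    return P[...,:3]
def crop(name,u0,v0,u1,v1,s,out):
    im=cv2.imread('pics/%s.png'%name)[v0:v1,u0:u1]
    cv2.imwrite('pics/%s.png'%out,cv2.resize(im,None,fx=s,fy=s,interpolation=cv2.INTER_CUBIC))
E
python3 - <<'E'
from h import *
s=telemetry.observe()
print({k:np.round(v,4) for k,v in s.items()})
for c in ['scene','top','wrist']:
    im=shot(c,c+'0'); print(c,im['camera_matrix'].round(1).tolist(),im['pose'].round(3).tolist())
E
```

```text
total 12
drwxr-xr-x  3 agent agent 4096 Dec  6 21:36 .
drwxr-xr-x 23 root  root  4096 Dec  6 21:36 ..
drwxr-xr-x  2 agent agent 4096 Dec  6 21:36 pics
{'time_s': np.float64(0.0), 'joint_positions': array([ 1.1849,  0.4778,  0.0223,  1.5564, -0.0115,  1.1093, -0.0831]), 'dq': array([-0.001 , -0.0009, -0.0006, -0.0003, -0.0008,  0.0003, -0.0006]), 'tau': array([-5.00000e-04, -5.82848e+01,  1.53440e+00, -2.72604e+01,
       -5.44000e-02,  1.69000e-02,  1.00000e-04]), 'eef_pos': array([ 0.1849, -0.6485,  0.2217]), 'ee_rot': array([-9.000e-04,  9.904e-01,  1.385e-01, -2.000e-04]), 'force': array([-0.5664,  0.124 , -0.3727]), 'ft_torque': array([ 0.026 , -0.0489,  0.0685]), 'opening': np.float64(0.088)}
scene [[364.9, 0.0, 257.6], [0.0, 364.9, 184.4], [0.0, 0.0, 1.0]] [[-0.865, 0.387, -0.318, 0.233], [-0.501, -0.681, 0.534, 0.499], [-0.01, 0.621, 0.783, 0.881], [0.0, 0.0, 0.0, 1.0]]
top [[491.6, 0.0, 262.3], [0.0, 491.6, 184.2], [0.0, 0.0, 1.0]] [[-0.007, 0.994, -0.106, 0.435], [-1.0, -0.006, 0.003, -0.063], [0.003, 0.106, 0.994, 1.226], [0.0, 0.0, 0.0, 1.0]]
wrist [[297.3, 0.0, 253.8], [0.0, 297.3, 191.0], [0.0, 0.0, 1.0]] [[0.273, 0.923, 0.271, 0.26], [-0.962, 0.263, 0.076, -0.627], [-0.002, -0.282, 0.96, 0.383], [0.0, 0.0, 0.0, 1.0]]
```

View pics/scene0.png

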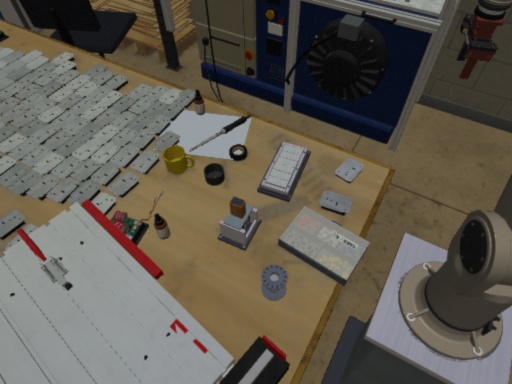

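View pics/top0.png

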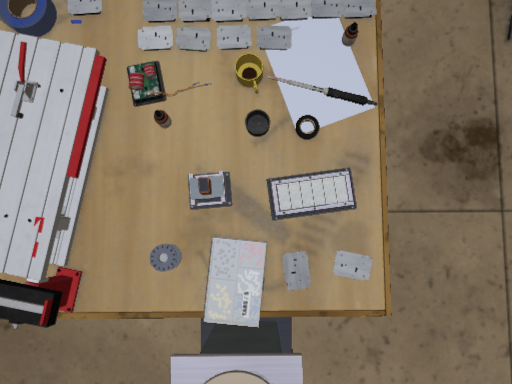

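View pics/wrist0.png

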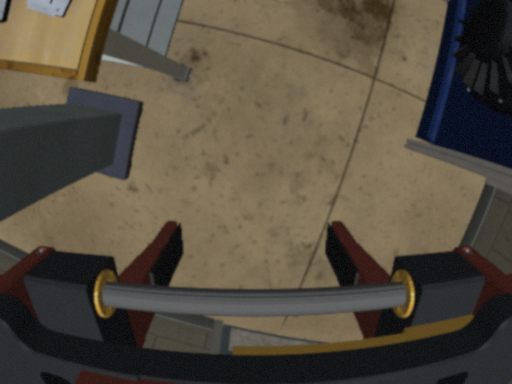

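The top view shows the stand with the roller at about (210,189), with the handle at (205,186). The jig is at about (311,193), its strip nearly along the image's horizontal, which is world -y. I'll enlarge both.

Run:
```python
from h import *
crop('top0',180,160,240,220,10,'c1')
crop('top0',260,160,365,225,7,'c2')
im=load('top0');P=world(im)
def p(u,v): print((u,v),P[v,u].round(4))
for uv in [(300,150),(205,186),(195,200),(311,193),(225,180),(160,150)]: p(*uv)
```

```text
(300, 150) [ 0.6523 -0.1633 -0.001 ]
(205, 186) [0.5477 0.0605 0.1386]
(195, 200) [0.5227 0.0933 0.0583]
(311, 193) [ 0.5396 -0.1854  0.0361]
(225, 180) [0.5749 0.0249 0.0181]
(160, 150) [ 0.655   0.1913 -0.0042]
```

View pics/c1.png

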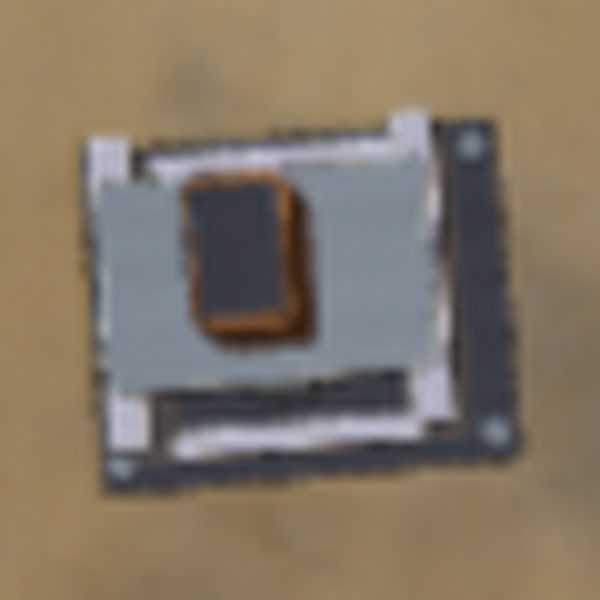

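View pics/c2.png

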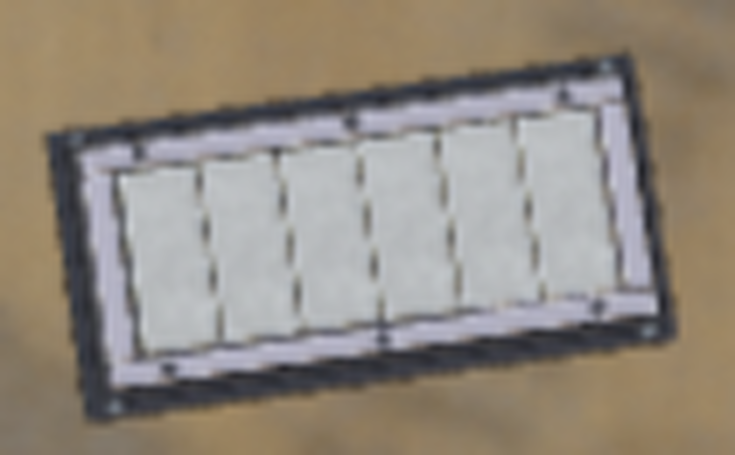

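```bash
cat >> h.py <<'E'
def rect(P,m):
    q=P[m][:,:2].astype(np.float32); (c,s,a)=cv2.minAreaRect(q*1000); return np.round(c,1),np.round(s,1),round(a,2),m.sum()
E
python3 - <<'E'
from h import *
for n in ['top0','scene0']:
    im=load(n);P=world(im);z=P[...,2]
    box=(P[...,0]>.45)&(P[...,0]<.65)&(P[...,1]>-.02)&(P[...,1]<.14)
    for lo,hi in [(.128,.155),(.076,.09),(.005,.03),(-.01,.004)]:
        m=box&(z>lo)&(z<hi)
        print(n,lo,hi,rect(P,m),np.median(P[m],axis=0).round(4),P[m].mean(0).round(4))
    b=(P[...,0]>.42)&(P[...,0]<.66)&(P[...,1]>-.32)&(P[...,1]<-.06)
    m=b&(z>.01)&(z<.06); print('jig',rect(P,m),P[m].mean(0).round(4))
    m=b&(z>.028)&(z<.06); print('jig hi',rect(P,m),P[m].mean(0).round(4))
    t=b&(z<.005); print('table',np.median(z[t]).round(4))
    rgb=im['pixels'].astype(int)
E
```

```text
top0 0.128 0.155 (array([550.7,  63.9]), array([36.4, 23.7]), 4.53, np.int64(177)) [0.5498 0.0628 0.1401] [0.5499 0.0633 0.1396]
top0 0.076 0.09 (array([550.8,  63.6]), array([70.8, 81.4]), 5.26, np.int64(528)) [0.5477 0.053  0.0827] [0.5485 0.0628 0.0826]
top0 0.005 0.03 (array([548.2,  56.4]), array([143.7, 193.4]), 88.85, np.int64(480)) [0.5281 0.045  0.01  ] [0.5401 0.0518 0.0109]
top0 -0.01 0.004 (array([550. ,  60.3]), array([199.9, 159.1]), 0.0, np.int64(3473)) [ 5.447e-01  5.640e-02 -4.000e-04] [ 5.486e-01  5.800e-02 -5.000e-04]
jig (array([ 513.8, -173.5]), array([154. , 248.9]), 8.11, np.int64(3429)) [ 0.5387 -0.1869  0.0292]
jig hi (array([ 528.4, -159.7]), array([128.5, 264.6]), 22.82, np.int64(2509)) [ 0.5402 -0.1886  0.034 ]
table -0.0004
scene0 0.128 0.155 (array([551.7,  67.4]), array([35.6, 22.9]), 5.89, np.int64(138)) [0.5495 0.0698 0.1401] [0.5499 0.0689 0.1387]
scene0 0.076 0.09 (array([551.4,  66.7]), array([67.4, 80.4]), 4.7, np.int64(324)) [0.5422 0.0842 0.0829] [0.5455 0.0785 0.0827]
scene0 0.005 0.03 (array([553.6, 101.1]), array([176.4,  83.8]), 44.51, np.int64(404)) [0.5293 0.1043 0.0113] [0.5355 0.0861 0.0138]
scene0 -0.01 0.004 (array([550. ,  59.9]), array([159.9, 200. ]), 89.96, np.int64(2080)) [ 5.062e-01  7.980e-02 -3.000e-04] [ 5.354e-01  7.260e-02 -3.000e-04]
jig (array([ 514.1, -172.6]), array([156.7, 248.8]), 8.49, np.int64(1744)) [ 0.5353 -0.1707  0.0291]
jig hi (array([ 530.1, -156.7]), array([131.4, 264.9]), 24.42, np.int64(1266)) [ 0.54   -0.1795  0.034 ]
table -0.0001
```

```bash
cat >> h.py <<'E'
def quat(deg,tilt=0.0):
    """tool down, tool x at azimuth deg"""
    a=np.radians(deg); x=np.array([np.cos(a),np.sin(a),0]); z=np.array([0,0,-1.]); y=np.cross(z,x)
    q=R.from_matrix(np.stack([x,y,z],1)).as_quat(); return [q[3],q[0],q[1],q[2]]
def st():
    s=telemetry.observe(); print('t',round(s['time_s'],2),'p',np.round(s['eef_pos'],4),'F',np.round(s['force'],2),'M',np.round(s['ft_torque'],3),'op',round(float(s['opening']),4)); return s
def fworld(im,uv,z):
    """wrist fisheye pixel -> world at height z"""
    K=im['camera_matrix'];u,v=uv
    a=np.array([(u-K[0,2])/K[0,0],(v-K[1,2])/K[1,1]]);r=np.linalg.norm(a)
    d=np.array([np.sin(r)*a[0]/r,-np.sin(r)*a[1]/r,-np.cos(r)])
    T=im['pose'];w=T[:3,:3]@d;o=T[:3,3];return o+w*(z-o[2])/w[2]
def fcloud(im):
    K=im['camera_matrix'];d=im['depth'];v,u=np.mgrid[0:d.shape[0],0:d.shape[1]]
    a=(u-K[0,2])/K[0,0];b=(v-K[1,2])/K[1,1];r=np.hypot(a,b)+1e-9;t=np.tan(r)/r
    return (np.stack([a*t*d,-b*t*d,-d,np.ones_like(d)],-1)@im['pose'].T)[...,:3]
E
python3 - <<'E'
from h import *
q=kin.inverse_kinematics([0.55,0.065,0.28],quat(5)); print(q)
bot.move_to([0.55,0.065,0.28],quat(5)); s=st(); print(s['joint_positions'].round(2))
im=shot('wrist','wr1')
P=fcloud(im);z=P[...,2]
box=(P[...,0]>.45)&(P[...,0]<.65)&(P[...,1]>-.02)&(P[...,1]<.14)
for lo,hi in [(.128,.155),(.076,.09),(-.01,.004)]:
    m=box&(z>lo)&(z<hi)
    if m.sum()>5: print(lo,rect(P,m),P[m].mean(0).round(4))
E
```

```text
[ 0.33987375  0.30133086 -0.69854506  1.74226254  0.20849324  1.17354756
 -1.90126373]
t 2.98 p [0.5502 0.064  0.2798] F [ 0.24 -0.31 -0.38] M [ 0.038 -0.051  0.055] op 0.0878
[ 0.34  0.3  -0.7   1.74  0.21  1.17 -1.9 ]
0.128 (array([552.6,  65.6]), array([35.1, 23.4]), 4.75, np.int64(738)) [0.5538 0.066  0.1395]
0.076 (array([554. ,  65.6]), array([66.9, 78.4]), 4.8, np.int64(1803)) [0.5548 0.0655 0.0825]
-0.01 (array([550.,  60.]), array([200., 160.]), 0.0, np.int64(8988)) [ 0.5572  0.058  -0.0009]
```

View pics/wr1.png

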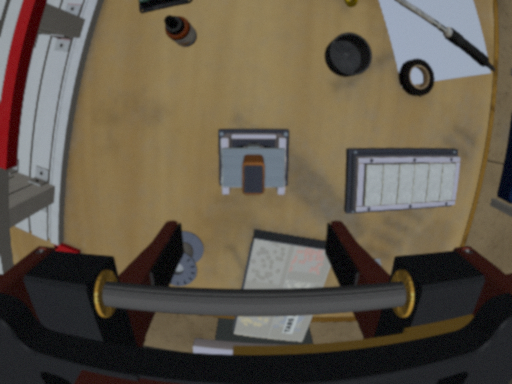

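The wrist view shows the stand and roller at about (253,160), and the jig strip at about (410,185). The three cameras agree on the handle to about 2 mm. Next I'll fit the jig in all three views.

Run:
```python
from h import *
for n,f in [('top0',world),('scene0',world),('wr1',fcloud)]:
    im=load(n);P=f(im);z=P[...,2];rgb=im['pixels'].astype(int)
    c=np.array([.54,-.187]);a=np.radians(8.2);ey=np.array([np.cos(a),np.sin(a)]);ex=np.array([np.sin(a),-np.cos(a)])
    l=(P[...,:2]-c)@np.stack([ex,ey],1)
    m=(abs(l[...,0])<.125)&(abs(l[...,1])<.072)&(z>.004)&(z<.06)
    print(n,'all',rect(P,m))
    m2=m&(z>.022); print('bed',rect(P,m2))
    w=m2&(rgb.min(-1)>130)
    t=(abs(l[...,0])<.08)&(abs(l[...,1])<.028)&(z>.02)
    A=np.c_[l[t],np.ones(t.sum())];s=np.linalg.lstsq(A,z[t],rcond=None)[0];print('tile plane',s.round(4),'res',np.std(z[t]-A@s).round(4))
    for k in range(6):
        tk=t&(abs(l[...,0]-(-.07+.028*k))<.011); print(k,np.median(z[tk]).round(4),end=' ')
    r=(abs(l[...,0])<.08)&(abs(abs(l[...,1])-.0375)<.002)&(z>.02)
    A=np.c_[l[r],np.ones(r.sum())];s=np.linalg.lstsq(A,z[r],rcond=None)[0];print('rail plane',s.round(4),r.sum())
crop('wr1',335,135,475,225,5.5,'c3')
```

```text
top0 all (array([ 539.8, -186.9]), array([143.4, 249.2]), 8.33, np.int64(3648))
bed (array([ 540.5, -188. ]), array([ 87.7, 194.1]), 8.24, np.int64(2605))
tile plane [ 0.0018 -0.0004  0.0348] res 0.0024
0 0.0346 1 0.0348 2 0.0353 3 0.0345 4 0.0349 5 0.0356 rail plane [-0.0025 -0.0064  0.0315] 213
scene0 all (array([ 544.3, -182.3]), array([132.2, 234. ]), 0.82, np.int64(1821))
bed (array([ 542.6, -186.2]), array([ 85. , 195.4]), 7.58, np.int64(1325))
tile plane [0.0031 0.0099 0.0351] res 0.0017
0 0.0349 1 0.0348 2 0.0355 3 0.0347 4 0.0352 5 0.0352 rail plane [0.0154 0.0128 0.0309] 114
wr1 all (array([ 541.6, -186.2]), array([105.7, 212. ]), 7.34, np.int64(6850))
bed (array([ 542.1, -187.1]), array([ 84.9, 193.5]), 7.54, np.int64(5181))
tile plane [-0.      0.      0.0344] res 0.0009
0 0.0344 1 0.0342 2 0.0349 3 0.0341 4 0.0345 5 0.0345 rail plane [0.0056 0.001  0.0312] 366
```

View pics/c3.png

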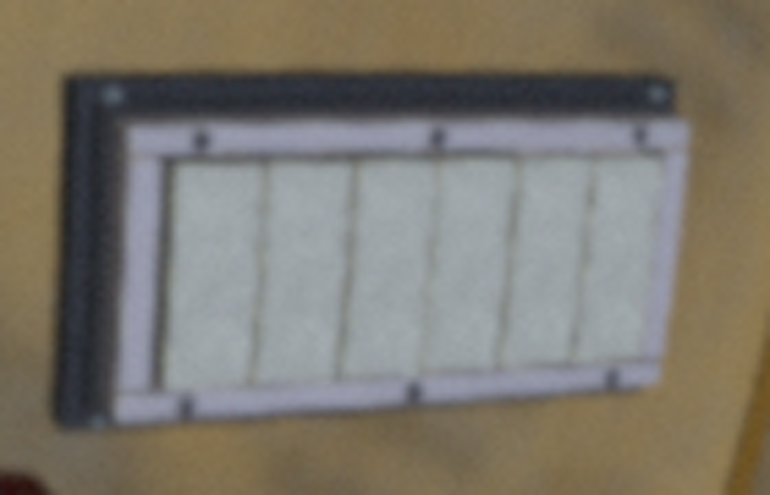

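Jig centre is about (0.5415, -0.187), with its short axis at about 7.8°. Rails are at about 0.031 and tiles at about 0.0345, nearly level. Now the grasp.

Run:
```python
from h import *
claw.move_gripper(0.06); st()
bot.move_to([0.5517,0.0656,0.165],quat(4.8)); st()
shot('wrist','wr2')
s=st()
```

```text
t 3.66 p [0.55  0.065 0.28 ] F [-0.31 -0.    0.3 ] M [-0.023  0.019 -0.058] op 0.0599
t 4.19 p [0.5522 0.066  0.1657] F [ 0.99 -0.35  0.39] M [ 0.019 -0.015 -0.026] op 0.06
t 4.24 p [0.5531 0.0662 0.1668] F [1.08 0.51 0.59] M [ 0.062  0.023 -0.02 ] op 0.0598
```

View pics/wr2.png

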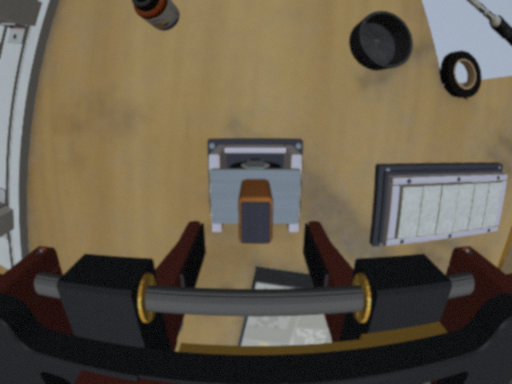

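The handle top at (256,222) sits midway between the fingertips (204 and 305). Descending with a guard.

Run:
```python
from h import *
bot.movel([0.5517,0.0656,0.100],feed=0.1); st()
g=bot.movel([0.5517,0.0656,0.078],feed=0.015,guard=3); print(g); s=st()
```

```text
t 5.04 p [0.5521 0.0658 0.1004] F [-1.22  1.21  0.14] M [ 0.059  0.043 -0.029] op 0.0601
True
t 6.08 p [0.5517 0.0656 0.0834] F [-1.56 -0.39  5.35] M [-0.052  0.235  0.01 ] op 0.0597
```

Run:
```python
from h import *
bot.movel([0.5517,0.0656,0.0845],feed=0.02); bot.wait(0.2); s0=st()
claw.move_gripper(0.0); bot.wait(0.2); s=st()
shot('wrist','wr3')
print(R.from_quat(np.roll(s['ee_rot'],-1)).as_matrix().round(3).tolist())
```

```text
t 6.53 p [0.5516 0.0656 0.0843] F [ 0.6  -1.25  0.41] M [-0.056 -0.005 -0.023] op 0.0601
t 7.38 p [0.5517 0.0655 0.0845] F [ 0.66 -0.62  0.39] M [-0.014  0.039  0.019] op 0.0242
[[0.997, 0.083, -0.001], [0.083, -0.997, -0.0], [-0.002, 0.0, -1.0]]
```

View pics/wr3.png

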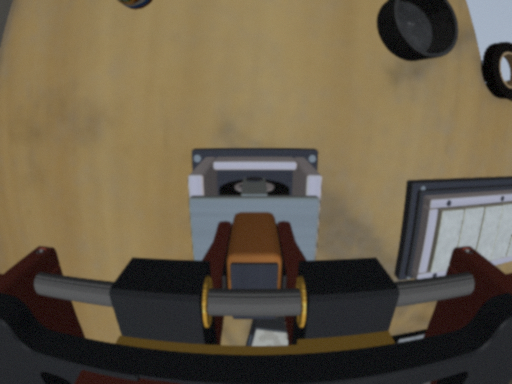

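Gripped at 24.2 mm with almost no side force. Lifting and weighing, then moving over the first tile.

```bash
cat >> h.py <<'E'
C=np.array([.5415,-.187]); YAW=7.8
EX=np.array([np.sin(np.radians(YAW)),-np.cos(np.radians(YAW))])
def S(s,z): return [*(C+EX*s),z]
def fmean(n=5):
    f=[]
    for i in range(n):
        f.append(telemetry.observe()['force']); bot.wait(0.02)
    return np.mean(f,0)
E
python3 - <<'E'
from h import *
bot.movel([0.5517,0.0655,0.19],feed=0.1); bot.wait(0.3); st(); print(fmean())
bot.move_to(S(-.074,.19),quat(YAW)); st()
bot.movel(S(-.074,.115),feed=0.1); bot.wait(0.3); st(); F=fmean(); print('air',F)
np.save('air.npy',F)
shot('wrist','wr4'); shot('scene','sc4')
crop('sc4',200,120,330,250,5,'sc4c')
E
```

```text
t 8.93 p [0.5516 0.0655 0.1897] F [-0.76  0.36 -3.61] M [0.026 0.044 0.005] op 0.024
[-0.48200152 -0.03212334 -3.92072484]
t 9.77 p [ 0.5315 -0.1135  0.1901] F [ 0.61  0.9  -4.03] M [0.093 0.003 0.033] op 0.0242
t 10.97 p [ 0.5317 -0.1138  0.1154] F [ 0.43 -0.74 -3.99] M [0.035 0.001 0.013] op 0.024
air [ 0.03715979  0.02994559 -4.14812324]
```

View pics/sc4c.png

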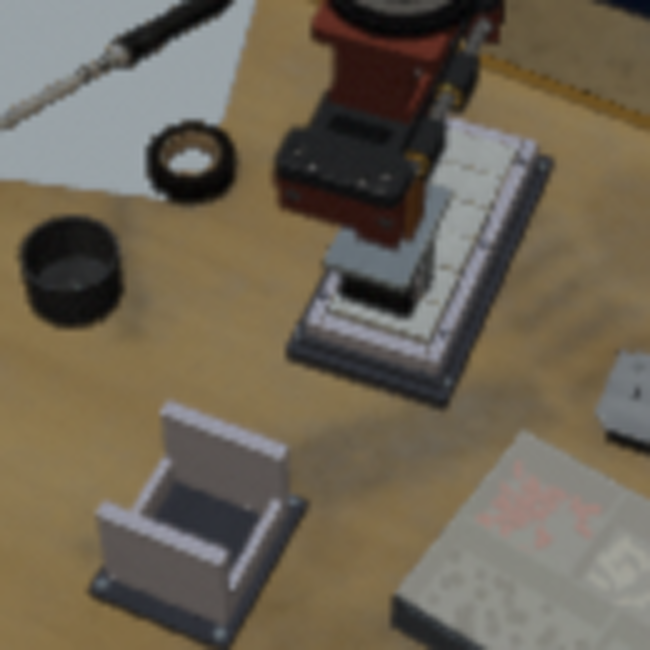

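View pics/wr4.png

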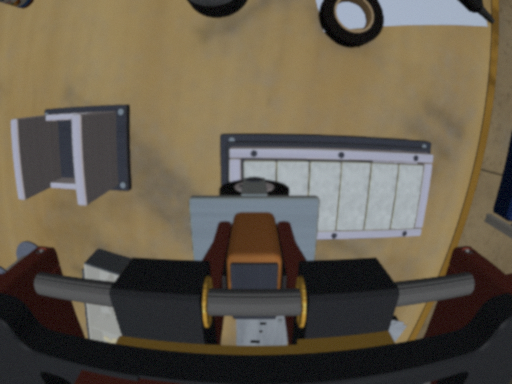

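The roller hangs straight with its wheel over the first tile. The weight reads about 4 N, as expected. Touching down.

Run:
```python
from h import *
air=np.load('air.npy')
g=bot.movel(S(-.074,.092),feed=0.008,guard=3); print(g); s=st(); z=s['eef_pos'][2]
bot.wait(0.3); s=st(); print('N',fmean()-air)
```

```text
True
t 12.92 p [ 0.5314 -0.1137  0.0997] F [1.28 0.14 0.77] M [-0.061 -0.39   0.021] op 0.0241
t 13.22 p [ 0.5309 -0.1137  0.0992] F [ 2.96 -0.42  0.63] M [ 0.003 -0.764  0.02 ] op 0.0241
N [ 2.45806987 -0.05486303  4.64014077]
```

Run:
```python
from h import *
air=np.load('air.npy')
for zc in [.0994,.0990,.0986,.0983]:
    bot.movel(S(-.074,zc),feed=0.005); bot.wait(0.15); s=telemetry.observe(); N=fmean()-air
    print(round(s['time_s'],2),zc,s['eef_pos'].round(4),'N',N.round(2),'M',s['ft_torque'].round(2))
    if N[2]>12: break
shot('wrist','wr5');
```

```text
13.93 0.0994 [ 0.5306 -0.1137  0.099 ] N [-0.42  0.2   1.38] M [0.11 0.03 0.01]
14.41 0.099 [ 0.5314 -0.1138  0.0988] N [-0.5  -0.15  0.06] M [-0.02  0.11  0.  ]
14.89 0.0986 [ 0.5316 -0.1137  0.0987] N [-0.78 -0.3   2.37] M [-0.01  0.22 -0.02]
15.38 0.0983 [ 0.5316 -0.1138  0.0984] N [-1.33 -0.47  4.71] M [-0.07  0.28  0.01]
```

View pics/wr5.png

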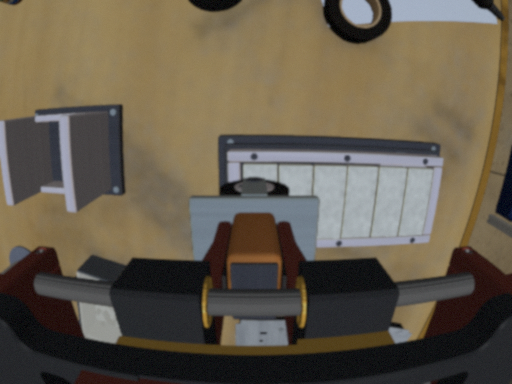

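```bash
cat >> h.py <<'E'
def fm(n=3):
    f=[];p=[]
    for i in range(n):
        s=telemetry.observe(); f.append(s['force']); p.append(s['eef_pos']); bot.wait(0.01)
    return np.mean(f,0),np.mean(p,0),s['time_s']
E
python3 - <<'E'
from h import *
air=np.load('air.npy'); zc=.0983
for i in range(20):
    zc-=.0003
    bot.movel(S(-.074,zc),feed=0.006); f,p,t=fm(); N=f-air
    print(round(t,2),round(zc,4),p.round(4),'N',N.round(2))
    if N[2]>8.5: break
E
```

```text
15.78 0.098 [ 0.5315 -0.1137  0.098 ] N [-0.79 -0.19  4.39]
16.05 0.0977 [ 0.5315 -0.1137  0.0977] N [-0.3  -0.26  4.27]
16.32 0.0974 [ 0.5315 -0.1137  0.0974] N [-0.68 -0.35  4.26]
16.6 0.0971 [ 0.5315 -0.1137  0.0971] N [-0.19 -0.97  3.97]
16.88 0.0968 [ 0.5315 -0.1137  0.0968] N [-0.29 -0.87  4.  ]
17.15 0.0965 [ 0.5315 -0.1137  0.0966] N [-0.76 -1.3   5.51]
17.43 0.0962 [ 0.5316 -0.1137  0.0965] N [-1.65 -1.56  9.56]
```

Tile 0 hit its hard stop at TCP z of about 0.0965, which puts the rail top at about 0.031, in line with the camera estimate. Rolling along the strip with force feedback.

```bash
cat >> h.py <<'E'
def roll(s0,s1,ds,zc,feed=0.02,target=9.5):
    air=np.load('air.npy'); s=s0; log=[]
    sg=np.sign(s1-s0)
    while sg*(s1-s)>1e-6:
        s=s+sg*min(ds,abs(s1-s))
        g=bot.movel(S(s,zc),feed=feed,guard=9); f,p,t=fm(2); N=f-air
        fl=N@np.r_[EX,0]
        log.append([t,s*1000,zc*1000,p[2]*1000,N[2],fl,(p[:2]-C)@np.array([-EX[1],EX[0]])*1000,g])
        if g: zc+=.0003
        zc+=np.clip((N[2]-target)*4e-5,-.0004,.0004)
        if N[2]>20: print('HIGH'); bot.movel(S(s,zc+.0005)); break
    print(np.round(log,2)); return zc,s
E
python3 - <<'E'
from h import *
zc,s=roll(-.074,-.034,.004,.0962); print(zc,s)
E
```

```text
[[ 17.79 -70.    96.2   96.52   9.35  -0.19   0.11   0.  ]
 [ 18.16 -66.    96.19  96.56  10.67  -0.93   0.16   0.  ]
 [ 18.52 -62.    96.24  96.58  10.96  -1.83   0.2    0.  ]
 [ 18.89 -58.    96.3   96.59   9.64  -1.94   0.2    0.  ]
 [ 19.26 -54.    96.3   96.61   9.11  -0.17   0.22   0.  ]
 [ 19.62 -50.    96.29  96.62   9.79   0.36   0.21   0.  ]
 [ 19.99 -46.    96.3   96.63   9.37   0.58   0.23   0.  ]
 [ 20.36 -42.    96.3   96.68  10.31   0.42   0.24   0.  ]
 [ 20.72 -38.    96.33  96.7   10.36  -2.     0.25   0.  ]
 [ 21.09 -34.    96.36  96.72  10.83  -3.26   0.33   0.  ]]
0.09641560469618175 -0.034
```

Run:
```python
from h import *
zc,s=roll(-.034,.077,.004,.09642); print(zc,s); st()
```

```text
[[ 2.146e+01 -3.000e+01  9.642e+01  9.674e+01  9.290e+00 -1.380e+00
   3.200e-01  0.000e+00]
 [ 2.182e+01 -2.600e+01  9.641e+01  9.673e+01  9.510e+00 -8.700e-01
   3.300e-01  0.000e+00]
 [ 2.219e+01 -2.200e+01  9.641e+01  9.679e+01  9.050e+00 -8.000e-02
   3.300e-01  0.000e+00]
 [ 2.256e+01 -1.800e+01  9.639e+01  9.680e+01  9.550e+00 -4.000e-01
   3.600e-01  0.000e+00]
 [ 2.292e+01 -1.400e+01  9.640e+01  9.683e+01  9.900e+00 -2.500e-01
   3.500e-01  0.000e+00]
 [ 2.329e+01 -1.000e+01  9.641e+01  9.684e+01  1.047e+01 -5.800e-01
   3.600e-01  0.000e+00]
 [ 2.366e+01 -6.000e+00  9.645e+01  9.685e+01  1.047e+01 -2.230e+00
   4.000e-01  0.000e+00]
 [ 2.402e+01 -2.000e+00  9.649e+01  9.687e+01  9.640e+00 -3.700e-01
   4.100e-01  0.000e+00]
 [ 2.439e+01  2.000e+00  9.649e+01  9.687e+01  9.130e+00 -5.100e-01
   4.300e-01  0.000e+00]
 [ 2.476e+01  6.000e+00  9.648e+01  9.690e+01  9.770e+00  9.000e-02
   4.200e-01  0.000e+00]
 [ 2.512e+01  1.000e+01  9.649e+01  9.693e+01  9.510e+00  4.000e-02
   4.100e-01  0.000e+00]
 [ 2.549e+01  1.400e+01  9.649e+01  9.695e+01  1.022e+01  1.500e-01
   4.300e
[... 923 characters left out ...]
 5.500e-01  0.000e+00]
 [ 2.952e+01  5.800e+01  9.673e+01  9.713e+01  9.700e+00  3.000e-02
   5.500e-01  0.000e+00]
 [ 2.989e+01  6.200e+01  9.674e+01  9.717e+01  8.930e+00  4.600e-01
   5.600e-01  0.000e+00]
 [ 3.026e+01  6.600e+01  9.672e+01  9.719e+01  9.350e+00 -2.200e-01
   5.600e-01  0.000e+00]
 [ 3.062e+01  7.000e+01  9.671e+01  9.720e+01  9.760e+00  6.000e-02
   5.500e-01  0.000e+00]
 [ 3.099e+01  7.400e+01  9.672e+01  9.722e+01  1.005e+01  4.000e-01
   5.600e-01  0.000e+00]
 [ 3.131e+01  7.700e+01  9.674e+01  9.723e+01  9.660e+00  3.800e-01
   5.700e-01  0.000e+00]]
0.09674800492940658 0.077
t 31.32 p [ 0.5526 -0.2633  0.0972] F [-1.24  0.14  5.4 ] M [-0.122  0.285 -0.003] op 0.0239
```

The force held 9–11 N throughout, and the wheel height rose along a straight line from 96.5 to 97.2 mm, so all six tiles are on their stops. Lifting and going back to the stand, with pictures.

Run:
```python
from h import *
bot.movel(S(.077,.19),feed=0.12); 
bot.move_to([0.5517,0.0655,0.20],quat(4.8)); bot.wait(0.3); st()
im=shot('wrist','wr6'); shot('scene','sc6'); im2=shot('top','tp6')
crop('sc6',200,120,330,250,5,'sc6c')
P=fcloud(im);z=P[...,2]
l=(P[...,:2]-C)@np.stack([EX,[-EX[1],EX[0]]],1)
print([np.median(z[(abs(l[...,0]+.07-.028*k)<.011)&(abs(l[...,1])<.028)&(z>.02)]).round(4) for k in range(6)])
P=world(im2);z=P[...,2]
l=(P[...,:2]-C)@np.stack([EX,[-EX[1],EX[0]]],1)
print([np.median(z[(abs(l[...,0]+.07-.028*k)<.011)&(abs(l[...,1])<.028)&(z>.02)]).round(4) for k in range(6)])
```

```text
t 33.79 p [0.5519 0.0646 0.1999] F [ 0.47 -0.5  -3.65] M [ 0.037  0.034 -0.015] op 0.024
[np.float64(0.0308), np.float64(0.031), np.float64(0.031), np.float64(0.0312), np.float64(0.0313), np.float64(0.0315)]
[np.float64(0.0313), np.float64(0.0313), np.float64(0.0314), np.float64(0.0321), np.float64(0.0316), np.float64(0.0321)]
```

View pics/wr6.png

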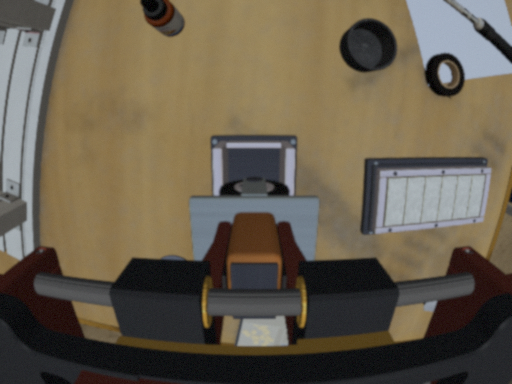

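View pics/sc6c.png

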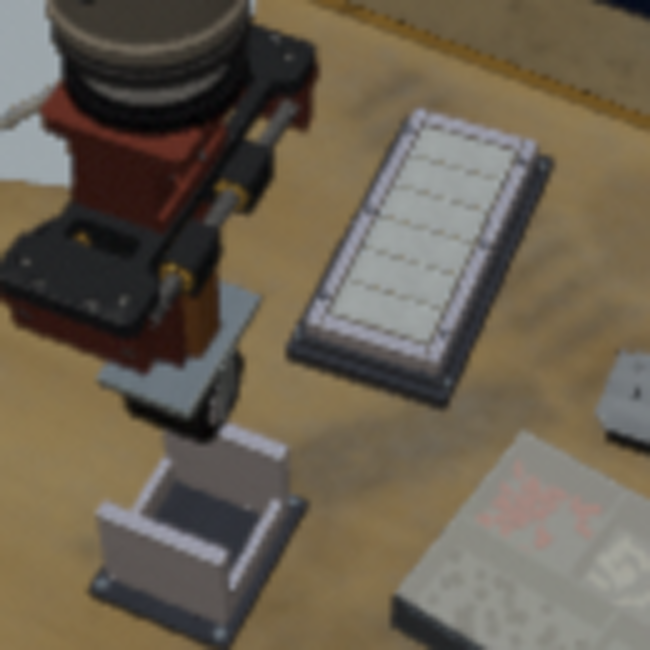

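The tiles now read 0.031–0.032 m, the height of the rails. The roller sits in the grip at the same pixels as before (plate edge at 190–319, row 196). Lowering it into the stand.

Run:
```python
from h import *
bot.movel([0.5517,0.0655,0.15],feed=0.08,guard=6); st()
g=bot.movel([0.5517,0.0655,0.092],feed=0.04,guard=4); print(g); s=st()
if not g:
    g=bot.movel([0.5517,0.0655,0.0825],feed=0.01,guard=3); print(g); s=st()
shot('scene','sc7'); crop('sc7',200,170,300,270,6,'sc7c')
```

```text
t 34.72 p [0.552  0.0657 0.1502] F [ 0.27  0.51 -3.27] M [ 0.034 -0.011 -0.067] op 0.0238
False
t 36.32 p [0.5519 0.0655 0.0923] F [ 0.42 -0.05 -4.15] M [0.032 0.036 0.034] op 0.024
True
t 37.04 p [0.5516 0.0655 0.0845] F [ 0.7  -0.81  5.51] M [-0.046  0.178  0.027] op 0.024
```

View pics/sc7c.png

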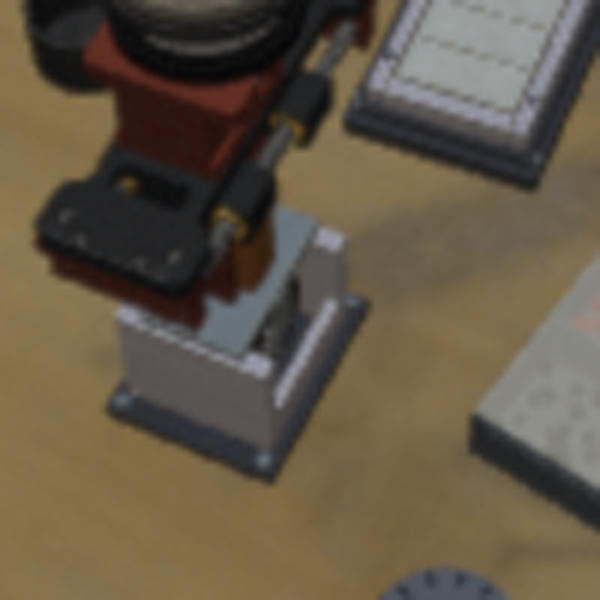

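Seated at the pick height of 0.0845, with the plate on both uprights. Releasing.

Run:
```python
from h import *
bot.movel([0.5517,0.0655,0.0847],feed=0.01); bot.wait(0.2); st()
claw.move_gripper(0.05); bot.wait(0.1); st()
bot.movel([0.5517,0.0655,0.16],feed=0.06); bot.movel([0.5517,0.0655,0.28],feed=0.15); bot.wait(0.3); st()
im=shot('wrist','wr8');im2=shot('scene','sc8');im3=shot('top','tp8'); crop('sc8',180,100,330,250,4,'sc8c')
for n,P in [('wr',fcloud(im)),('sc',world(im2)),('top',world(im3))]:
    z=P[...,2];box=(P[...,0]>.45)&(P[...,0]<.65)&(P[...,1]>-.02)&(P[...,1]<.14)
    for lo,hi in [(.128,.155),(.076,.09)]:
        m=box&(z>lo)&(z<hi)
        if m.sum()>5: print(n,lo,rect(P,m),P[m].mean(0).round(4))
```

```text
t 37.65 p [0.5516 0.0655 0.0845] F [-0.3  -0.19 -2.9 ] M [ 0.002 -0.08  -0.   ] op 0.0239
t 38.36 p [0.5517 0.0655 0.0847] F [-0.04 -0.74  0.76] M [ 0.016 -0.024 -0.02 ] op 0.0497
t 41.02 p [0.5515 0.0655 0.2794] F [-0.08  0.72  0.25] M [ 0.027  0.017 -0.021] op 0.0502
wr 0.128 (array([552.1,  66.2]), array([35.6, 22.5]), 4.43, np.int64(735)) [0.5536 0.0664 0.1395]
wr 0.076 (array([550.7,  65.9]), array([58.5, 80.5]), 9.56, np.int64(1845)) [0.5548 0.066  0.0825]
sc 0.128 (array([551.7,  67.2]), array([34.7, 23.6]), 3.74, np.int64(138)) [0.5497 0.0693 0.1386]
sc 0.076 (array([552.2,  67.1]), array([71.3, 79. ]), 4.72, np.int64(324)) [0.5455 0.0787 0.0826]
top 0.076 (array([551.6,  33. ]), array([69.7, 17.8]), 11.59, np.int64(90)) [0.5424 0.0301 0.0821]
```

View pics/wr8.png

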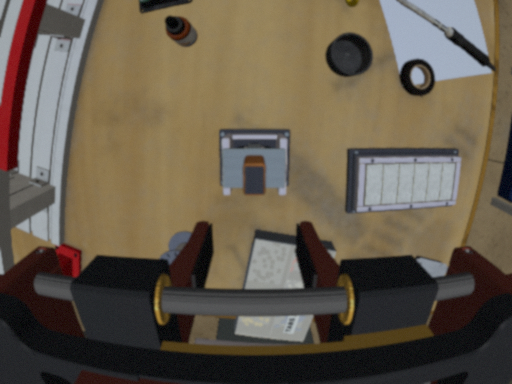

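View pics/sc8c.png

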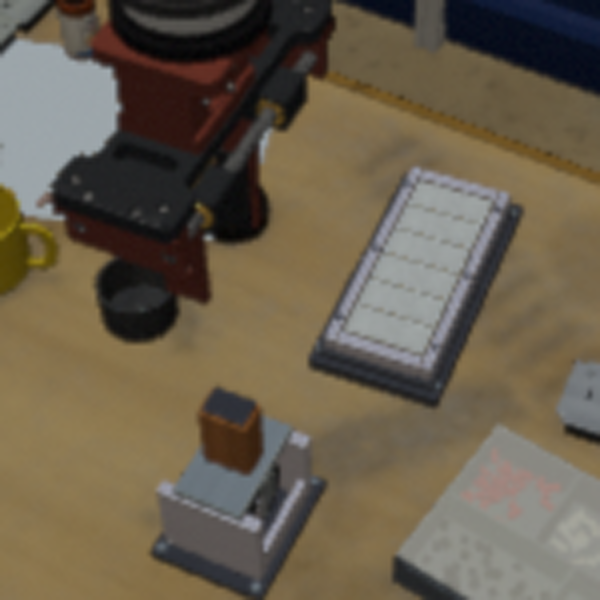

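The roller hangs upright in its stand, at (253,160) in the wrist view. Both cameras with a clear view of the handle put it within 1 mm of where it started. The tiles look flush and the gripper is clear. Handing in.

```bash
python3 -c "
from h import *
finish_job(); st()"
```

```text
the job is handed in; nothing more can be done
the job is handed in; nothing more can be done
```

The job is handed in after about 41 s of robot time: all six tiles were rolled down to their stops and the roller hangs upright in its stand again.

- **Rolling:** I pressed the first tile down, then rolled the strip once from 74 mm on one side of the middle to 77 mm on the other. I read the force after every 4 mm step. While rolling it was 8.9 to 11.2 N, and no step tripped the 9 N force-change guard.
- **Force zero:** while the first tile sank, the force read about 4.2 N where 5 N was expected. The true force may therefore be about 0.8 N higher than these readings, still far below 25 N.
- **Tiles flush:** under load the wheel height rose evenly along the strip, from 96.5 to 97.2 mm at the TCP, and every tile held about 9.5 N. That fits all tiles on their stops, with the bed about 0.005 rad out of level. Afterwards the cameras put the tile tops at 0.031 to 0.032 m, against about 0.031 m for the rails.
- **Roller back:** it seated at its pick-up height, with the TCP at 0.0845 m. The wrist and scene cameras show the handle within 1 mm of its starting place. I could not use the top camera for this last check because the gripper was in its view.
- **Other things:** the final pictures show nothing disturbed, but I compared the bystanders by eye and did not measure them.

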